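Fit a gas filter cartridge in its bayonet socket

ROBOT

A 6-joint arm with a two-finger parallel gripper is mounted at the origin on the work surface. World frame = base frame: x ahead of the robot, y to its left, z up, the work surface at z = 0. Lengths are in m, angles in degrees, forces in N, time in s.
With the tool pointing down it reaches from about 0.375 to 0.9 m from the base axis. Payload 3.1 kg.
Tool frame: the origin (TCP) lies between the finger pads; the fingertips stand bot.tip_extent ahead of it and the grasp point (between the pads) lies 2 mm behind it (bot.tip_extent is the distance from the TCP to the fingertips, in m); z points along the fingers, y is the direction in which the jaws open and shut (so a half turn about z gives the same grasp; the last joint's range is limited). The gripper opens to 87 mm and grips with 3 to 60 N. Pads are 19 mm wide; open, the fingers measure 117 mm over their backs; the gripper's body (75 mm by 190 mm) begins 51 mm behind the grasp point.
Start: joints at [61.392, 30.224, 82.088, -0, 67.689, -10.227], TCP at [0.197, 0.593, 0.24] pointing down, gripper open.
Joint ranges: [-176.69, 176.69], [-43.24, 126.21], [12.49, 139.97], [-82, 262], [0, 151.66], [-163.58, 163.58]. Speed limits (degrees/s): [159.86, 159.86, 180, 180, 180, 180].

INTERFACE

Orientations are given as a 3x3 rotation matrix whose columns are the frame's x, y, z axes.
In Python, from rig import bot, imaging, recognise, masks_of, mark_of gives the robot as it stands.
- The arm moves only by the tool send_rows, never from a script. Its argument "plan" is a list that holds one entry, the list of rows, each a list of 5 numbers: the shift along the world's x, y, z normalised to -1 to 1, where 1 is 0.03 m, then the turn about the world's z normalised to -1 to 1, where 1 is 0.1 rad, then the closure, from -1 (fully open) to 1 (shut). A call has 1 to 20 rows; each row shifts and turns the commanded pose from where the row before left it; what a row does not reach is not made up. A row lasts 1/10 s, in which the tool goes at most 50 mm and 8.59 degrees, less where a joint would pass 70% of its speed; a pose out of reach is approached as far as the arm can. A call with a number of a shift or a turn outside -1 to 1 is refused whole. A call with a gripper value outside its range is refused whole. The fingers move at their own pace and stop on an object; the grip force is fixed at half the most. Time passes only in rows, so rows that do not move let the fingers close. It gives the time, the measured TCP pose, the force and the opening at its end, in the units of the state.
- bot.read_state(): the state, without advancing time (a new reading comes with each control period).
- imaging.capture(name): name is "side" or "top" or "wrist"; returns a dict with "img" (400x640x3 uint8, blue, green, red), "mtx" (3x3 intrinsics, pixels), "pose" (4x4, takes a point from camera to world coordinates); the wrist camera has in their place "T_tool_cam" (4x4, takes a point from camera to tool coordinates, whose origin is the TCP and whose axes are the flange's). Camera axes: x right, y down, z forward; pixel columns grow to the right and rows downward; lengths in m; the calibration is good to about 2 mm. A picture is of the moment at which its call begins: read the wrist's pose just before it. There is no depth.
- bot.hand_in(): hands the job in, once; it reports no verdict.
Trained networks look in the newest picture that a camera, given by its name, has taken for a name from the list of things; names that differ only in an ending like _2 or _b are one class to them, and where a whole thing is asked for, a point or a joint stands for the part that bears it (a point fixed in the world has none). Each returns a list of dicts, best first, with "conf" (0 to 1); they miss things now and then, are a little off and sometimes report something else, mostly with a low value. They report only what shows in the picture. A call takes as long as a camera call. They do not tell look-alikes from the thing itself.
- recognise(camera, target): "at" ([x, y, z] in m, in world coordinates, good to about 4 mm: the middle of the surface that is visible of it).
- masks_of(camera, target): "region" (400x640 bool, what is visible of it).
- mark_of(camera, target): "at" ([x, y, z] in m, in world coordinates, good to about 4 mm: a listed point, or the origin of a listed thing).
The state is a dict: "time_s": time; "joint_positions": joint angles; "qvel": joint speeds; "tau": joint torques, N m; "position": TCP position; "tcp_rot": TCP orientation; "force": force on the tool from outside, world axes, zero at the start; "moment": the same for the moment, N m; "opening": opening from 0.0 (shut) to 1.0 (fully open).
Only numpy, scipy, OpenCV 4.12 (cv2) and the standard library are available. Lean on these libraries where they do the work, as an engineer would, in place of code of your own. Each camera call takes 0.05 s, during which the arm holds its last target.

TASK

Take the fresh gas filter cartridge out of its storage stand and fit it in the empty bayonet socket of the gas purifier: feel for the slots with light pressure, push it in against the spring valve and turn it clockwise a quarter turn until it stops, then let go so that it stays locked upright in the socket with its valve held open. Do not force it, and leave the vial rack, the bottle and the wrench where they are.

Things in the scene. Friction and masses are not known exactly. Their poses are not given: they have to be found in the camera images.
- cartridge: Loose upright gas filter cartridge, about 0.35 kg, 130 mm high. Origin: centre of the spigot's flat lower tip; z up. Grey spigot 34 mm across from z = 0 to 26 mm (5 mm lead-in cone), aluminium canister 58 mm across from z = 26 to 96 mm, then the bar grip to z = 130 mm. It is the same after half a turn. At the start it stands in the stand, turned to any angle.
- bar_grip (a point): Middle of the bar grip on the cartridge's top, 118 mm above the spigot's tip; axes as the cartridge. The bar is 46 mm long along x (in line with the lugs), 16 mm thick along y, and stands 34 mm tall on the canister's top (from 22 mm below this point to 12 mm above). Grip it from above across its thickness.
- lugs (a point): Point on the cartridge's axis amid its two steel lugs, 7 mm above the spigot's tip; axes as the cartridge. The lugs stand out from the spigot along +x and -x to 24 mm from the axis; each is 9 mm wide (y) and 6 mm high (3 mm either side of this point). Lugs and socket bear about 60 N in all, the spring's push included (a twist of 0.9 N m against a stop), no more.
- stand: Fixed white storage stand that holds the cartridge: square foot 96 mm, round collar 66 mm outside, 38 mm high, hole 53 mm across; the canister rests on the collar and lifts straight out (spigot tip 26 mm below the collar's top). Origin: centre of the underside.
- manifold: Fixed gas purifier: aluminium block 84 mm (x) by 230 mm (y), top 42 mm above the bench, on a steel plate 110 by 250 mm; small gauge between the stations. Two stations along its y axis: at y = -55 mm one that already carries a cartridge (leave it; its top is 178 mm above the bench), at y = +55 mm the empty socket. Origin: centre of the underside.
- socket_rim (a point): Centre of the empty socket's mouth, level with its rim, 68 mm above the bench; axes as the manifold. Steel ring 64 mm outside, 26 mm deep, bore 36 mm. Two opposite slots in the rim, 35 degrees wide, let the lugs in (5 degrees of play each way). The line through the slots lies anywhere within 30 degrees of the manifold's y axis; it is not measured: look or feel for it.
- socket_ledge (a point): Point on the socket's axis 13 mm below the rim, level with the underside of the ledge that the lugs pass under; axes as the manifold. Lugs resting on the rim: spigot tip 4 mm below the rim. Tip meets the spring valve at 12 mm. The lugs are clear of the ledge when the tip is over 23 mm below the rim; hard stop at 26 mm, the canister on the rim.
- socket_pocket (a point): Point on the socket's axis 10 mm below the rim, level with the ceiling of the two locking pockets, in which the lugs end: 79 to 90 degrees clockwise (from above) from the slots, with an end stop at 90. Let go there, the spring lifts the cartridge into the pockets and holds it: locked, the spigot tip is 20 mm below the rim. Turned less, it stays lower or springs back out.
- valve (a joint): Travel in m of the brass spring valve in the bottom of the empty socket, pressed by the spigot's tip: 0 up (closed), 0.014 fully down, about 0.008 with the cartridge locked. It takes 6 N at first, 11.6 N fully down.
- vial_rack: Blue rack of small vials, 130 by 84 by 45 mm, loose. Origin: centre of the underside. Leave alone.
- solvent_bottle: Amber bottle, 68 mm in diameter, 150 mm high, loose. Origin: centre of the underside. Leave alone.
- wrench: Steel open-ended wrench, 170 mm long, lying on the bench near the robot, loose. Origin on its underside. Leave alone.
Mind the look-alikes: they are no part of the job. Of the things like the cartridge, leave any that is yellow; of the rest the larger one is meant. Of the things that look like the stand, take the one that is farthest from the robot's base at the start.

How it is judged (in metres and radians):
On the way, in this order (a step that is already met when the one before it is completed fails the run):
1. the cartridge is lifted out of its stand (z of cartridge in the frame of stand above 0.045 m), for 0.2 s.
2. the cartridge is pushed into the socket, lugs below the ledge (value of joint valve above 0.01 m and horizontal distance between cartridge and socket_rim below 0.004 m), for 0.2 s.
At the end, for the whole second after the job is handed in: The cartridge stands upright (within 0.06 rad) and still in the empty socket, within 4 mm of its axis, released and locked: its spigot tip 18 to 21.8 mm below the rim (lugs risen into the pockets) and the spring valve held pressed by more than 6 mm (horizontal distance between cartridge and socket_rim below 0.004 m and z of cartridge in the frame of socket_rim between -0.0218 and -0.018 m and value of joint valve above 0.006 m and angle between cartridge's own z axis and vertical below 0.06 rad and linear speed of cartridge below 0.02 m/s); the robot touches nothing.
It fails at once if the cartridge presses on the purifier with more than 60 N (forced) (contact force between cartridge and manifold above 60 N).
It fails at once if the vial rack, the bottle or the wrench is moved by more than 15 mm (distance of any of vial_rack, solvent_bottle, wrench from where it was at the start of the episode above 0.015 m).
It also fails if it takes over 70 s, if anything falls off the work surface, if the arm or the gripper's body presses on something with over 40 N, if the wrist force passes 120 N, or if a joint passes its speed limit or range.

## Working session

There is one attempt and no reset: what is moved stays moved. The work goes in short steps, Python scripts to look and compute and a tool call to move; the robot and the scene stay as the last step left them, time stands still between calls to the robot, and variables do not carry over. Pictures are saved under pics/ and viewed, and the job is handed in when it is done.

Besides the shell and the picture viewer there is one more tool, called after "Emit:" as name(argument=value, ...) on one line, values as JSON. send_rows: Moves the arm, as the interface text tells. Its arguments: {"type":"object","properties":{"plan":{"type":"array"}},"required":["plan"]}

```bash
ls; mkdir -p pics; python3 - <<'E'
from rig import bot, imaging, recognise, masks_of, mark_of
import cv2
print(bot.read_state(), bot.tip_extent)
for c in ["side","top","wrist"]:
    r=imaging.capture(c); cv2.imwrite(f"pics/a_{c}.png",r["img"])
    for t in ["cartridge","bar_grip","stand","manifold","socket_rim","lugs"]:
        print(c,t,[(round(d["conf"],2),[round(float(v),3) for v in d["at"]]) for d in mark_of(c,t)])
E
```

```text
pics
{'time_s': 0.0, 'joint_positions': array([ 6.13910070e+01,  3.02790218e+01,  8.21556588e+01, -2.19399520e-03,
        6.76896561e+01, -1.02274661e+01]), 'qvel': array([-0.01507875,  0.05080905,  0.01554633, -0.0472126 , -0.00110789,
        0.09461707]), 'tau': array([-2.14448919e-03, -4.40050507e+01, -1.76587039e+01,  6.31278008e-02,
        5.84459945e-02, -1.73718490e-04]), 'position': array([0.1967353 , 0.59249722, 0.23857504]), 'tcp_rot': array([[-9.48982152e-01,  3.15328177e-01, -1.00799963e-03],
       [ 3.15329593e-01,  9.48980270e-01, -1.92209623e-03],
       [ 3.50480660e-04, -2.14188713e-03, -9.99997645e-01]]), 'force': array([-0.33801361,  0.58693956,  1.28838949]), 'moment': array([-0.00426317,  0.01071166,  0.01878443]), 'opening': 0.9998680027717101} 0.017
side cartridge [(0.81, [0.628, -0.248, 0.002]), (0.69, [0.56, -0.407, -0.001]), (0.64, [0.517, -0.281, 0.015])]
side bar_grip [(0.91, [0.627, -0.25, 0.088]), (0.72, [0.557, -0.402, 0.117]), (0.71, [0.523, -0.284, 0.129])]
side stand [(0.87, [0.34, -0.362, 0.001]), (0.85, [0.52, -0.283, -0.0])]
side manifold [(0.
[... 229 characters left out ...]
0.89, [0.522, -0.281, 0.012]), (0.76, [0.554, -0.407, -0.001]), (0.72, [0.626, -0.252, 0.003])]
top bar_grip [(0.89, [0.553, -0.41, 0.121]), (0.72, [0.523, -0.282, 0.132]), (0.59, [0.626, -0.25, 0.09]), (0.34, [0.559, 0.055, 0.056])]
top stand [(0.86, [0.34, -0.36, 0.001]), (0.65, [0.523, -0.28, -0.003]), (0.19, [0.561, 0.055, 0.059])]
top manifold [(0.58, [0.568, 0.002, 0.002])]
top socket_rim [(0.64, [0.561, 0.057, 0.069])]
top lugs [(0.74, [0.517, -0.287, 0.017]), (0.7, [0.566, 0.002, -0.002]), (0.67, [0.553, -0.404, 0.004]), (0.66, [0.631, -0.251, 0.004]), (0.54, [0.494, 0.3, -0.007])]
wrist cartridge []
wrist bar_grip []
wrist stand []
wrist manifold []
wrist socket_rim []
wrist lugs []
```

View pics/a_side.png

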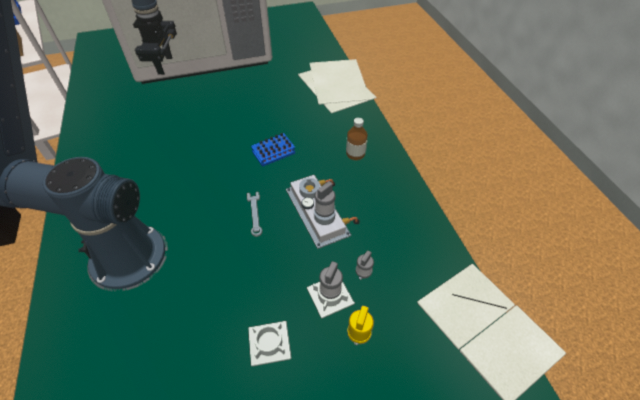

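View pics/a_top.png

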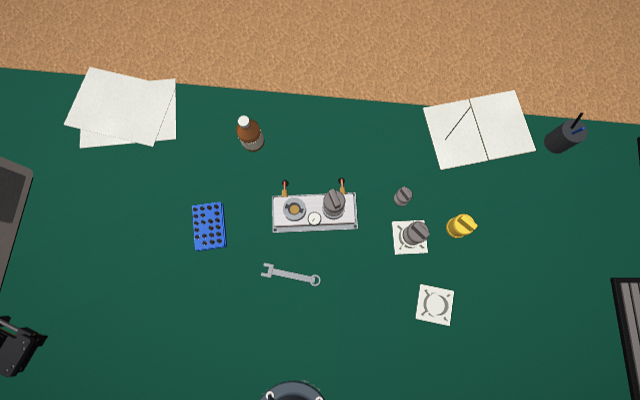

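```bash
python3 - <<'E'
from rig import bot, imaging, recognise, masks_of, mark_of
import cv2,numpy as np
r=imaging.capture("wrist"); print(r["T_tool_cam"].round(3), r["mtx"].round(1))
r=imaging.capture("top"); 
im=r["img"]; cv2.imwrite("pics/b1.png",cv2.resize(im[180:260,260:500],None,fx=3.3,fy=3.3,interpolation=cv2.INTER_CUBIC))
cv2.imwrite("pics/b2.png",cv2.resize(im[185:235,265:365],None,fx=8,fy=8,interpolation=cv2.INTER_CUBIC))
print(r["pose"].round(3),r["mtx"])
for t in ["vial_rack","solvent_bottle","wrench"]: print(t,[(d["conf"],d["at"].round(3) if hasattr(d["at"],'round') else d["at"]) for d in mark_of("top",t)])
E
```

```text
[[-0.001 -0.958 -0.287  0.08 ]
 [ 1.    -0.001 -0.     0.   ]
 [-0.    -0.287  0.958 -0.146]
 [ 0.     0.     0.     1.   ]] [[323.2   0.  315.8]
 [  0.  323.2 204.1]
 [  0.    0.    1. ]]
[[ 0.099 -0.969  0.228  0.351]
 [-0.995 -0.096  0.023 -0.052]
 [-0.    -0.229 -0.974  1.072]
 [ 0.     0.     0.     1.   ]] [[369.13174688   0.         323.40574533]
 [  0.         369.13174688 201.99098729]
 [  0.           0.           1.        ]]
vial_rack [(0.65, [0.4928, 0.2989, -0.0075])]
solvent_bottle [(0.65, [0.7734, 0.2096, -0.0004])]
wrench [(0.75, [0.3717, 0.0474, -0.0025])]
```

View pics/b1.png

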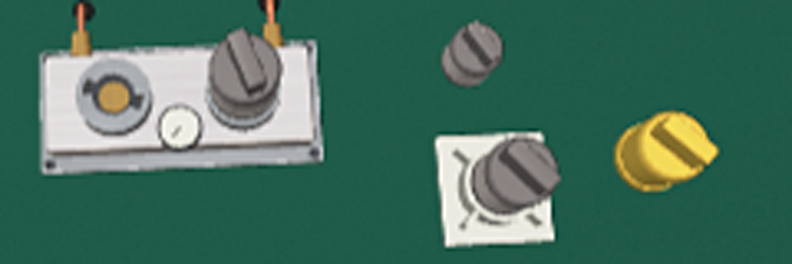

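View pics/b2.png

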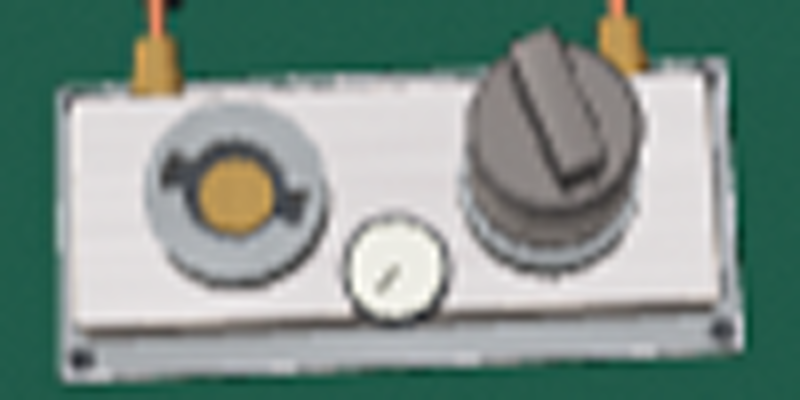

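Emit:
send_rows(plan=[[[0.6,-0.9,0,-0.97,-1],[0.6,-0.9,0,-0.97,-1],[0.6,-0.9,0,-0.97,-1],[0.6,-0.9,0,-0.97,-1],[0.6,-0.9,0,-0.97,-1],[0.6,-0.9,0,-0.97,-1],[0.6,-0.9,0,-0.97,-1],[0.6,-0.9,0,-0.97,-1],[0.6,-0.9,0,-0.97,-1],[0.6,-0.9,0,-0.97,-1],[0.6,-0.9,0,-0.97,-1],[0.6,-0.9,0,-0.97,-1],[0.6,-0.9,0,-0.97,-1],[0.6,-0.9,0,-0.97,-1],[0.6,-0.9,0,-0.97,-1],[0.6,-0.9,0,-0.97,-1],[0.6,-0.9,0,-0.97,-1],[0.6,-0.9,0,-0.97,-1],[0.6,-0.9,0,-0.97,-1],[0,0,0,0,-1]]])

```text
time_s: 3.3
position: [0.5422, 0.0768, 0.2399]
tcp_rot: [[0.563, 0.826, 0.004], [0.826, -0.563, -0.001], [0.001, 0.004, -1.0]]
force: [-0.4, -0.1, -0.6]
opening: 1.002
```

```bash
cat > h.py <<'E'
from rig import bot, imaging, recognise, masks_of, mark_of
import cv2,numpy as np
def wcam():
    s=bot.read_state(); r=imaging.capture("wrist")
    T=np.eye(4);T[:3,:3]=s["tcp_rot"];T[:3,3]=s["position"]
    r["pose"]=T@r["T_tool_cam"]; return s,r
def yaw(s): R=s["tcp_rot"]; return np.degrees(np.arctan2(R[1,1],R[0,1]))
def pix2world(r,u,v,z):
    K=r["mtx"];P=r["pose"]; d=P[:3,:3]@np.linalg.solve(K,[u,v,1.]); o=P[:3,3]
    return o+d*(z-o[2])/d[2]
def topdown(r,cx,cy,z,half=0.05,n=560):
    # rectified view at plane z: image right=+x world? use right=-y, up=+x
    px=np.array([[0,0],[n,0],[n,n],[0,n]],np.float32)
    W=np.array([[cx+half,cy+half,z],[cx+half,cy-half,z],[cx-half,cy-half,z],[cx-half,cy+half,z]])
    Pc=np.linalg.inv(r["pose"]); q=(Pc[:3,:3]@W.T).T+Pc[:3,3]; q=(r["mtx"]@q.T).T; q=(q[:,:2]/q[:,2:]).astype(np.float32)
    H=cv2.getPerspectiveTransform(q,px); return cv2.warpPerspective(r["img"],H,(n,n),flags=cv2.INTER_CUBIC)
E
python3 - <<'E'
from h import *
s,r=wcam(); cv2.imwrite("pics/c_w.png",r["img"]); print(s["position"],yaw(s))
for t in ["socket_rim","manifold"]: print(t,[(d["conf"],d["at"]) for d in mark_of("wrist",t)])
cv2.imwrite("pics/c_t.png",topdown(r,0.56,0.055,0.068))
np.savez("c.npz",img=r["img"],pose=r["pose"],mtx=r["mtx"])
E
```

```text
[0.54222874 0.07680412 0.2398702 ] -34.27260669541536
socket_rim [(0.94, [0.563, 0.0548, 0.0666])]
manifold [(0.97, [0.5682, 0.0019, 0.0013])]
```

View pics/c_t.png

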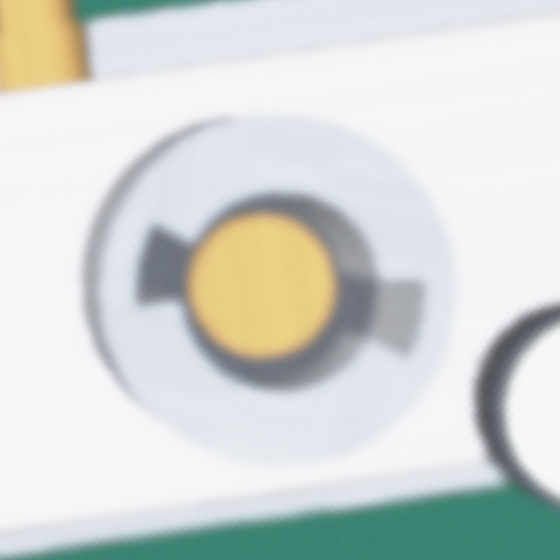

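View pics/c_w.png

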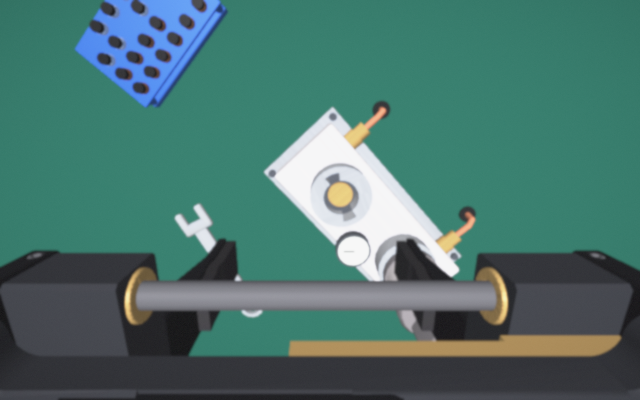

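Emit:
send_rows(plan=[[[-0.1,-0.94,0.14,0,-1],[-0.1,-0.94,0.14,0,-1],[-0.1,-0.94,0.14,0,-1],[-0.1,-0.94,0.14,0,-1],[-0.1,-0.94,0.14,0,-1],[-0.1,-0.94,0.14,0,-1],[-0.1,-0.94,0.14,0,-1],[-0.1,-0.94,0.14,0,-1],[-0.1,-0.94,0.14,0,-1],[-0.1,-0.94,0.14,0,-1],[-0.1,-0.94,0.14,0,-1],[-0.1,-0.94,0.14,0,-1],[0,0,0,0,-1],[0,0,0,0,-1]]])

```text
time_s: 4.85
position: [0.5028, -0.2571, 0.2898]
tcp_rot: [[0.558, 0.83, -0.001], [0.83, -0.558, 0.001], [0.001, -0.001, -1.0]]
force: [0.1, -0.2, 0.2]
opening: 1.001
```

```bash
python3 - <<'E'
from h import *
s,r=wcam(); cv2.imwrite("pics/d_w.png",r["img"]); print(s["position"],yaw(s))
for t in ["bar_grip","stand","cartridge"]: print(t,[(d["conf"],d["at"]) for d in mark_of("wrist",t)])
cv2.imwrite("pics/d_t.png",topdown(r,0.522,-0.282,0.142))
np.savez("d.npz",img=r["img"],pose=r["pose"],mtx=r["mtx"])
E
```

```text
[ 0.50278182 -0.25711917  0.2897901 ] -33.94756078566801
bar_grip [(0.81, [0.5552, -0.4097, 0.1213]), (0.74, [0.6293, -0.2489, 0.0935]), (0.61, [0.526, -0.2826, 0.1283])]
stand [(0.92, [0.338, -0.3634, 0.002]), (0.87, [0.5195, -0.2835, 0.0029])]
cartridge [(0.96, [0.6263, -0.2438, 0.0006]), (0.92, [0.5184, -0.2869, 0.0152]), (0.76, [0.5544, -0.4086, -0.0013])]
```

View pics/d_t.png

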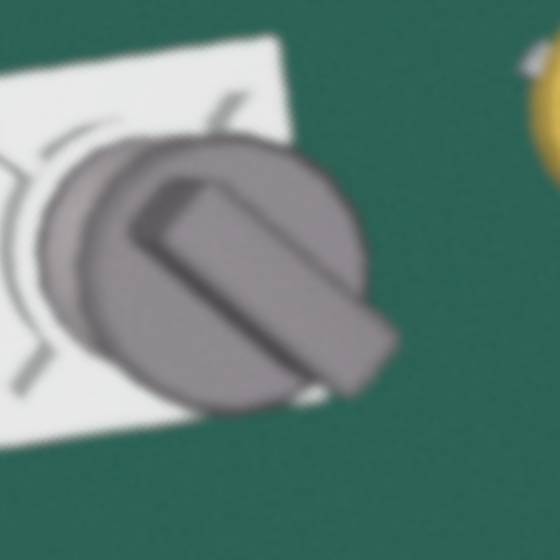

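View pics/d_w.png

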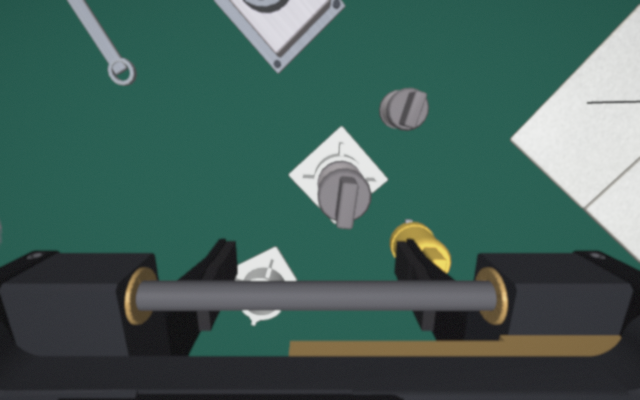

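Emit:
send_rows(plan=[[[0.29,-0.42,-0.3,-0.52,-1],[0.29,-0.42,-0.5,-0.52,-1],[0,0,-0.9,0,-1],[0,0,-0.9,0,-1],[0,0,-0.9,0,-1],[0,0,-0.9,0,-1],[0,0,-0.6,0,-1],[0,0,0,0,-1],[0,0,0,0,-1]]])

```text
time_s: 5.95
position: [0.5207, -0.2828, 0.1401]
tcp_rot: [[0.641, 0.767, -0.0], [0.767, -0.641, 0.0], [0.0, -0.0, -1.0]]
force: [0.1, 0.3, -0.1]
opening: 0.999
```

```bash
python3 - <<'E'
from h import *
s,r=wcam(); cv2.imwrite("pics/e_w.png",r["img"]); print(s["position"],yaw(s),s["force"])
cv2.imwrite("pics/e_t.png",topdown(r,0.522,-0.282,0.142))
E
```

```text
[ 0.52073205 -0.28283685  0.14007438] -39.874928006906245 [ 0.05555945  0.28505689 -0.05828215]
```

View pics/e_w.png

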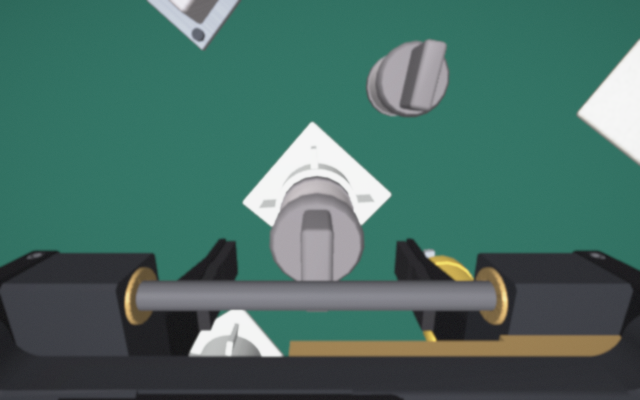

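Emit:
send_rows(plan=[[[0,0,-0.36,0,-1],[0,0,0,0,-1],[0,0,0,0,1],[0,0,0,0,1],[0,0,0,0,1],[0,0,0,0,1],[0,0,0,0,1],[0,0,0,0,1],[0,0,0,0,1],[0,0,0,0,1]]])

```text
time_s: 7.0
position: [0.5204, -0.2835, 0.1291]
tcp_rot: [[0.642, 0.767, -0.0], [0.767, -0.642, 0.0], [-0.0, -0.0, -1.0]]
force: [0.5, -0.2, -0.5]
opening: 0.354
```

Emit:
send_rows(plan=[[[0,0,0,0,1],[0,0,0,0,1],[0,0,0,0,1],[0,0,0,0,1],[0,0,0,0,1],[0,0,0,0,1]]])

```text
time_s: 7.6
position: [0.5205, -0.2836, 0.1291]
tcp_rot: [[0.642, 0.767, 0.0], [0.767, -0.642, -0.0], [0.0, 0.0, -1.0]]
force: [-0.0, 0.1, -0.8]
opening: 0.182
```

Emit:
send_rows(plan=[[[0,0,0.3,0,1],[0,0,0.8,0,1],[0,0,1,0,1],[0,0,1,0,1],[0,0,1,0,1],[0,0,1,0,1],[0,0,1,0,1],[0,0,0.7,0,1],[0,0,0,0,1],[0,0,0,0,1]]])

```text
time_s: 8.6
position: [0.5197, -0.2829, 0.3325]
tcp_rot: [[0.642, 0.767, -0.001], [0.767, -0.642, 0.001], [-0.0, -0.002, -1.0]]
force: [-0.2, 0.5, -5.4]
opening: 0.18
```

```bash
python3 - <<'E'
from h import *
s,r=wcam(); cv2.imwrite("pics/f_w.png",r["img"]); p=s["position"];print(p,yaw(s),s["force"],s["moment"])
print([(d["conf"],d["at"]) for d in mark_of("wrist","bar_grip")])
cv2.imwrite("pics/f_t.png",topdown(r,p[0],p[1],p[2]+0.013))
r=imaging.capture("side");cv2.imwrite("pics/f_s.png",cv2.resize(r["img"][50:300,200:500],None,fx=2.5,fy=2.4)); print([(d["conf"],d["at"]) for d in mark_of("side","cartridge")])
E
```

```text
[ 0.51970745 -0.282884    0.33248128] -39.9322277013563 [-0.22817183  0.53473048 -5.35379489] [-0.1607253   0.16549679 -0.00990964]
[(0.8, [0.6263, -0.2497, 0.0917]), (0.66, [0.5551, -0.4076, 0.1188]), (0.62, [0.5224, -0.2843, 0.332])]
[(0.98, [0.562, -0.4088, 0.0008]), (0.9, [0.5184, -0.2792, 0.2174]), (0.83, [0.627, -0.2486, 0.0012])]
```

View pics/f_w.png

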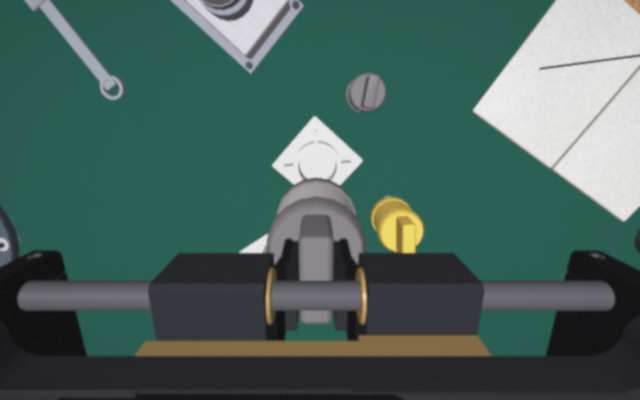

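View pics/f_s.png

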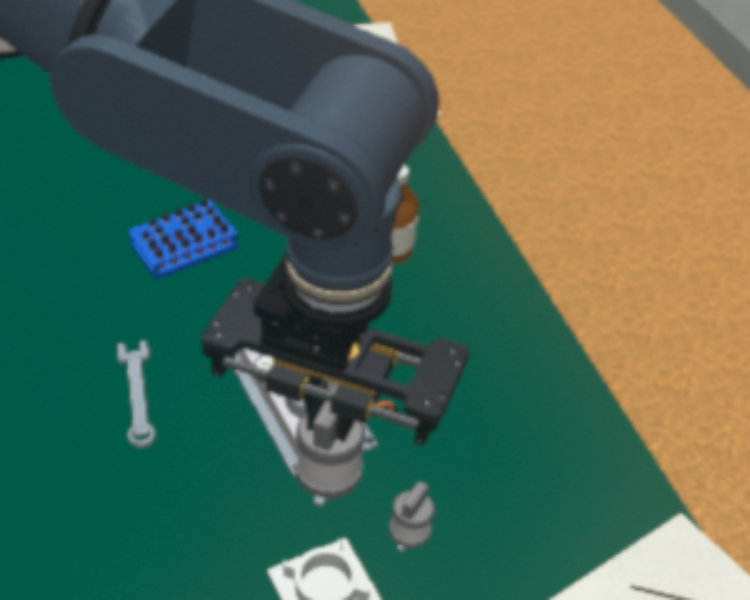

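```bash
python3 - <<'E'
from h import *
d=dict(np.load("c.npz")); 
im=topdown(d,0.56,0.055,0.068,0.05,1000); g=cv2.GaussianBlur(cv2.cvtColor(im,cv2.COLOR_BGR2GRAY),(0,0),5).astype(float)
# radial edge search for outer ring and bore
from scipy.optimize import least_squares
for R,lo,hi,name in [(320,280,360,"outer"),(180,160,215,"bore")]:
    c=np.array([505.,495.])
    for it in range(5):
        pts=[]
        for a in np.radians(np.arange(0,360,4)):
            rr=np.arange(lo,hi); xs=c[0]+rr*np.cos(a); ys=c[1]+rr*np.sin(a)
            p=cv2.remap(g.astype(np.float32),xs.astype(np.float32)[None],ys.astype(np.float32)[None],1)[0]
            gr=np.gradient(p); k=np.argmax(gr); 
            if gr[k]>0.5: pts.append((xs[k],ys[k]))
        pts=np.array(pts)
        f=least_squares(lambda q: np.hypot(pts[:,0]-q[0],pts[:,1]-q[1])-q[2],[*c,R],loss="soft_l1",f_scale=4); c=f.x[:2]
    res=np.abs(f.fun); print(name,f.x,len(pts),"x",0.61-c[1]*1e-4,"y",0.105-c[0]*1e-4,"r",f.x[2]*.1, np.median(abs(np.hypot(pts[:,0]-c[0],pts[:,1]-c[1])-f.x[2])))
for p in pts: cv2.circle(im,(int(p[0]),int(p[1])),4,(0,0,255),-1)
cv2.imwrite("pics/g.png",cv2.resize(im,(600,600)))
E
```

```text
outer [476.00259935 513.20888374 323.90148528] 83 x 0.5586791116258258 y 0.05739974006531825 r 32.39014852774757 6.7127701900327565
bore [497.15647715 519.08504144 176.33707842] 83 x 0.5580914958555776 y 0.05528435228494321 r 17.633707842304332 1.8134943103339083
```

View pics/g.png

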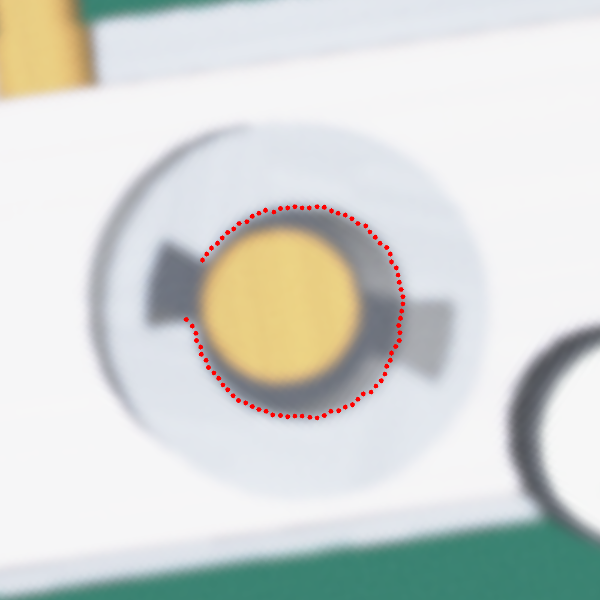

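Emit:
send_rows(plan=[[[0.105,0.94,0,0.41,1],[0.105,0.94,0,0.41,1],[0.105,0.94,0,0.41,1],[0.105,0.94,0,0.41,1],[0.105,0.94,0,0.41,1],[0.105,0.94,0,0.41,1],[0.105,0.94,0,0.41,1],[0.105,0.94,0,0.41,1],[0.105,0.94,0,0.41,1],[0.105,0.94,0,0.41,1],[0.105,0.94,0,0.41,1],[0.105,0.94,0,0.41,1],[0,0,-0.7,0,1],[0,0,-0.9,0,1],[0,0,-0.9,0,1],[0,0,-0.9,0,1],[0,0,-0.5,0,1],[0,0,0,0,1],[0,0,0,0,1]]])

```text
time_s: 10.7
position: [0.5582, 0.0549, 0.2157]
tcp_rot: [[0.204, 0.979, -0.001], [0.979, -0.204, 0.0], [-0.0, -0.001, -1.0]]
force: [0.7, 0.5, -3.7]
opening: 0.182
```

```bash
python3 - <<'E'
from h import *
s,r=wcam(); cv2.imwrite("pics/h_w.png",r["img"]); p=s["position"];print(p,yaw(s),s["force"],s["moment"])
r=imaging.capture("side");cv2.imwrite("pics/h_s.png",cv2.resize(r["img"][150:250,260:380],None,fx=6,fy=6,interpolation=2)); print([(d["conf"],d["at"]) for d in mark_of("side","cartridge")],[(d["conf"],d["at"]) for d in mark_of("side","socket_rim")])
r=imaging.capture("top");cv2.imwrite("pics/h_t.png",cv2.resize(r["img"][150:250,260:380],None,fx=6,fy=6,interpolation=2)); print([(d["conf"],d["at"]) for d in mark_of("top","cartridge")])
E
```

```text
[0.55824291 0.05488014 0.21567101] -11.748323437775355 [ 0.69752704  0.51985777 -3.74056226] [-0.0676955   0.00601107 -0.06143886]
[(0.72, [0.6282, -0.2444, 0.0026]), (0.69, [0.5563, 0.0593, 0.0984]), (0.56, [0.5603, -0.407, 0.0006])] [(0.83, [0.5577, 0.0522, 0.068]), (0.16, [0.56, 0.054, 0.2171])]
[(0.93, [0.5541, -0.4095, -0.0012]), (0.84, [0.6236, -0.2496, 0.0002]), (0.36, [0.5592, 0.0579, 0.1005])]
```

View pics/h_w.png

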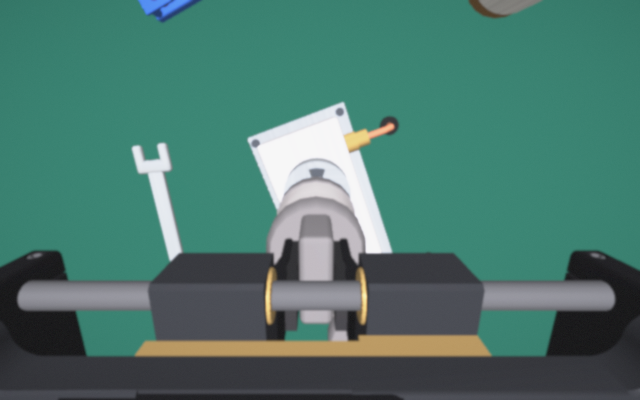

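View pics/h_s.png

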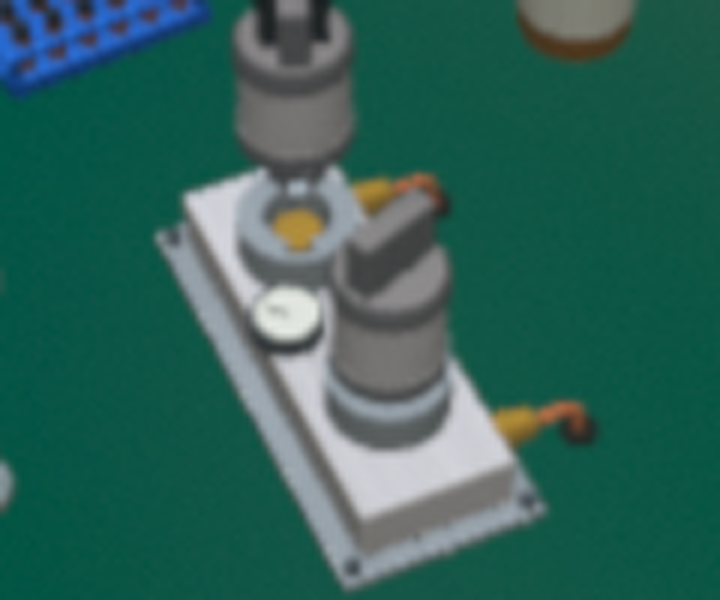

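Emit:
send_rows(plan=[[[-0.02,-0.035,-0.5,0,1],[0,0,-0.5,0,1],[0,0,-0.1,0,1],[0,0,0,0,1],[0,0,0,0,1]]])

```text
time_s: 11.5
position: [0.5583, 0.0538, 0.1839]
tcp_rot: [[0.204, 0.979, 0.002], [0.979, -0.204, -0.0], [0.0, 0.002, -1.0]]
force: [-0.2, 0.5, -4.8]
opening: 0.178
```

Emit:
send_rows(plan=[[[0,0,-0.05,0,1],[0,0,-0.05,0,1],[0,0,0,0,1]]])

```text
time_s: 11.8
position: [0.5576, 0.0539, 0.1803]
tcp_rot: [[0.204, 0.979, 0.0], [0.979, -0.204, -0.0], [0.0, 0.0, -1.0]]
force: [-0.0, -0.1, -4.2]
opening: 0.186
```

Emit:
send_rows(plan=[[[0,0,-0.05,0,1],[0,0,0,0,1]]])

```text
time_s: 12.0
position: [0.5577, 0.0538, 0.1786]
tcp_rot: [[0.204, 0.979, 0.0], [0.979, -0.204, -0.0], [-0.0, 0.0, -1.0]]
force: [1.2, -0.0, -3.9]
opening: 0.183
```

Emit:
send_rows(plan=[[[0,0,-0.05,0,1],[0,0,0,0,1]]])

```text
time_s: 12.2
position: [0.5577, 0.0538, 0.177]
tcp_rot: [[0.204, 0.979, 0.0], [0.979, -0.204, 0.0], [0.0, 0.0, -1.0]]
force: [-0.1, 0.1, -4.4]
opening: 0.182
```

Emit:
send_rows(plan=[[[0,0,-0.05,0,1],[0,0,0,0,1]]])

```text
time_s: 12.4
position: [0.5577, 0.0538, 0.1755]
tcp_rot: [[0.204, 0.979, 0.0], [0.979, -0.204, -0.0], [0.0, 0.0, -1.0]]
force: [0.6, 0.7, -4.9]
opening: 0.181
```

Emit:
send_rows(plan=[[[0,0,-0.06,0,1],[0,0,-0.06,0,1],[0,0,0,0,1]]])

```text
time_s: 12.7
position: [0.5579, 0.0538, 0.1726]
tcp_rot: [[0.204, 0.979, 0.001], [0.979, -0.204, -0.0], [0.0, 0.001, -1.0]]
force: [-0.5, 0.4, 0.8]
opening: 0.18
```

Emit:
send_rows(plan=[[[0,0,-0.06,0,1],[0,0,-0.06,0,1],[0,0,0,0,1]]])

```text
time_s: 13.0
position: [0.5579, 0.0538, 0.1687]
tcp_rot: [[0.204, 0.979, 0.001], [0.979, -0.204, -0.0], [0.0, 0.001, -1.0]]
force: [-0.8, 0.9, 3.6]
opening: 0.178
```

Emit:
send_rows(plan=[[[0,0,-0.06,0,1],[0,0,-0.05,0,1],[0,0,0,0,1]]])

```text
time_s: 13.3
position: [0.5579, 0.0538, 0.1652]
tcp_rot: [[0.204, 0.979, 0.001], [0.979, -0.204, -0.0], [0.0, 0.001, -1.0]]
force: [-0.1, -0.6, 4.7]
opening: 0.181
```

Emit:
send_rows(plan=[[[0,0,-0.05,0,1],[0,0,-0.05,0,1],[0,0,0,0,1]]])

```text
time_s: 13.6
position: [0.5579, 0.0538, 0.1624]
tcp_rot: [[0.204, 0.979, 0.001], [0.979, -0.204, -0.0], [0.0, 0.001, -1.0]]
force: [-0.8, -0.1, 5.8]
opening: 0.179
```

Emit:
send_rows(plan=[[[0,0,-0.05,0,1],[0,0,0,0,1],[0,0,0,0,1]]])

```text
time_s: 13.9
position: [0.5579, 0.0538, 0.1611]
tcp_rot: [[0.204, 0.979, 0.001], [0.979, -0.204, -0.0], [0.0, 0.001, -1.0]]
force: [-0.6, -0.4, 7.1]
opening: 0.184
```

Emit:
send_rows(plan=[[[0,0,-0.03,0,1],[0,0,0,0,1],[0,0,0,0,1]]])

```text
time_s: 14.2
position: [0.5579, 0.0538, 0.1603]
tcp_rot: [[0.204, 0.979, 0.001], [0.979, -0.204, -0.0], [0.0, 0.001, -1.0]]
force: [-0.6, 0.6, 7.6]
opening: 0.177
```

Emit:
send_rows(plan=[[[-0.004,0.002,0,-0.5,1],[-0.004,0.002,0,-1,1],[0,0,0,0,1]]])

```text
time_s: 14.5
position: [0.558, 0.0539, 0.1604]
tcp_rot: [[0.349, 0.937, 0.001], [0.937, -0.349, -0.0], [0.0, 0.001, -1.0]]
force: [-1.0, -0.2, 7.1]
opening: 0.185
```

```bash
python3 - <<'E'
from h import *
s=bot.read_state();print(s["position"],yaw(s),s["force"],s["moment"])
E
```

```text
[0.55795309 0.05393505 0.16036792] -20.435601548953564 [-1.00907434 -0.24425251  7.06801937] [-0.11507003  0.32904605 -0.07027167]
```

Emit:
send_rows(plan=[[[-0.004,0.002,0,-1,1],[-0.004,0.002,0,-1,1],[-0.003,0.003,0,-0.5,1],[0,0,0,0,1]]])

```text
time_s: 14.9
position: [0.5579, 0.0541, 0.1605]
tcp_rot: [[0.569, 0.822, 0.002], [0.822, -0.569, -0.0], [0.001, 0.002, -1.0]]
force: [-0.8, -0.1, 6.2]
opening: 0.182
```

```bash
python3 - <<'E'
from h import *
s,r=wcam();print(s["position"],yaw(s),s["force"],s["moment"])
cv2.imwrite("pics/i_w.png",r["img"])
E
```

```text
[0.5579407  0.05407564 0.16045002] -34.70930661654155 [-0.752128   -0.14453638  6.19675159] [-0.13832616  0.24697029  0.0064112 ]
```

View pics/i_w.png

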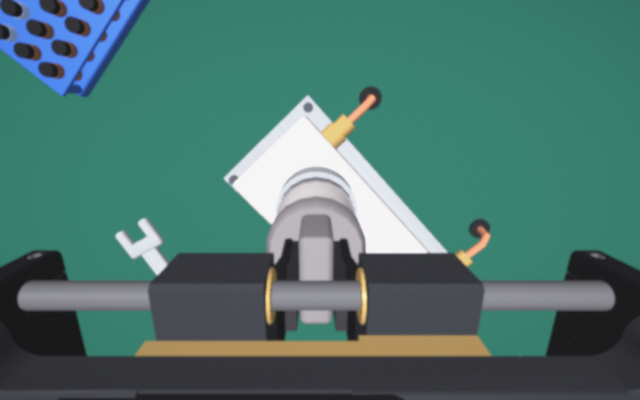

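Emit:
send_rows(plan=[[[-0.003,0.003,0,-1,1],[-0.003,0.003,0,-1,1],[-0.003,0.004,0,-1,1],[-0.002,0.004,0,-1,1],[0,0,0,0,1]]])

```text
time_s: 15.45
position: [0.5579, 0.0544, 0.1605]
tcp_rot: [[0.845, 0.535, 0.003], [0.535, -0.845, -0.001], [0.002, 0.002, -1.0]]
force: [-1.2, 0.2, 7.0]
opening: 0.179
```

Emit:
send_rows(plan=[[[-0.002,0.004,0,-1,1],[-0.002,0.004,0,-1,1],[-0.001,0.004,0,-1,1],[0,0,0,0,1]]])

```text
time_s: 15.85
position: [0.5578, 0.0547, 0.1605]
tcp_rot: [[0.965, 0.261, 0.003], [0.261, -0.965, -0.001], [0.003, 0.001, -1.0]]
force: [-1.0, -0.6, 5.6]
opening: 0.179
```

```bash
python3 - <<'E'
from h import *
s=bot.read_state();print(s["position"],yaw(s),s["force"],s["moment"])
E
```

```text
[0.55777318 0.05465019 0.16054586] -74.862903602641 [-1.03609204 -0.56587756  5.55833113] [-0.14685195  0.32265608 -0.05055276]
```

Emit:
send_rows(plan=[[[-0.001,0.004,0,-1,1],[0,0.004,0,-1,1],[0,0.004,0,-1,1],[0,0.004,0,-0.6,1],[0,0,0,0,1]]])

```text
time_s: 16.35
position: [0.5578, 0.0551, 0.1606]
tcp_rot: [[0.995, -0.095, 0.003], [-0.095, -0.995, -0.001], [0.003, 0.0, -1.0]]
force: [-0.5, -0.8, 6.9]
opening: 0.181
```

```bash
python3 - <<'E'
from h import *
s=bot.read_state();print(s["position"],yaw(s),s["force"],s["moment"])
E
```

```text
[0.55777475 0.05507386 0.16055014] -95.44368954008796 [-0.49403511 -0.79840079  6.92823064] [-0.12153924  0.21516602 -0.04372473]
```

Emit:
send_rows(plan=[[[0,0.002,0,-0.3,1],[0,0,0,0,1]]])

```text
time_s: 16.55
position: [0.5578, 0.0551, 0.1605]
tcp_rot: [[0.992, -0.124, 0.003], [-0.124, -0.992, -0.001], [0.003, 0.0, -1.0]]
force: [-0.2, 0.0, 6.7]
opening: 0.182
```

```bash
python3 - <<'E'
from h import *
s=bot.read_state();print(s["position"],yaw(s),s["force"],s["moment"])
E
```

```text
[0.55776594 0.05509864 0.16054585] -97.13115603623346 [-0.16593371  0.00865963  6.70878692] [-0.20428855  0.27031522  0.09289229]
```

Emit:
send_rows(plan=[[[0,0.002,0,-0.3,1],[0,0,0,0,1]]])

```text
time_s: 16.75
position: [0.5578, 0.0552, 0.1605]
tcp_rot: [[0.988, -0.154, 0.003], [-0.154, -0.988, -0.001], [0.003, 0.0, -1.0]]
force: [0.4, -0.3, 6.4]
opening: 0.176
```

```bash
python3 - <<'E'
from h import *
s=bot.read_state();print(s["position"],yaw(s),s["force"],s["moment"])
E
```

```text
[0.55778777 0.05515164 0.16054812] -98.84558305672657 [ 0.38043772 -0.27027614  6.39792159] [-0.15604481  0.32691941  0.04005419]
```

Emit:
send_rows(plan=[[[0,0.002,0,-0.3,1],[0,0,0,0,1]]])

```text
time_s: 16.95
position: [0.5578, 0.0552, 0.1605]
tcp_rot: [[0.983, -0.182, 0.003], [-0.182, -0.983, -0.001], [0.003, 0.0, -1.0]]
force: [0.2, -0.4, 7.0]
opening: 0.18
```

```bash
python3 - <<'E'
from h import *
s=bot.read_state();print(s["position"],yaw(s),s["force"],s["moment"])
E
```

```text
[0.55780194 0.0552267  0.16054003] -100.5103458727508 [ 0.23481705 -0.40468129  7.01007315] [-0.12567638  0.27896285  0.23160912]
```

Emit:
send_rows(plan=[[[0,0.002,0,-0.2,1],[0,0,0,0,1]]])

```text
time_s: 17.15
position: [0.5578, 0.0553, 0.1605]
tcp_rot: [[0.98, -0.201, 0.003], [-0.201, -0.98, -0.001], [0.003, 0.001, -1.0]]
force: [0.7, -0.6, 6.7]
opening: 0.181
```

```bash
python3 - <<'E'
from h import *
s=bot.read_state();print(s["position"],yaw(s),s["force"],s["moment"])
E
```

```text
[0.55783871 0.05526893 0.16054905] -101.5811311238928 [ 0.69334278 -0.55495416  6.6794371 ] [-0.1315865   0.20788433  0.47880541]
```

Emit:
send_rows(plan=[[[0,0,0,0.25,1],[0,0,0.04,0,1],[0,0,0.04,0,1],[0,0,0.04,0,1],[0,0,0,0,1],[0,0,0,0,1]]])

```text
time_s: 17.75
position: [0.5574, 0.0554, 0.1636]
tcp_rot: [[0.984, -0.178, 0.002], [-0.178, -0.984, -0.001], [0.002, 0.0, -1.0]]
force: [1.2, -1.5, 2.5]
opening: 0.185
```

```bash
python3 - <<'E'
from h import *
s=bot.read_state();print(s["position"],yaw(s),s["force"],s["moment"])
E
```

```text
[0.55738508 0.05539163 0.16357832] -100.26674327615302 [ 1.23908591 -1.47692328  2.52651851] [-0.43130429 -0.36185455  0.14099858]
```

Emit:
send_rows(plan=[[[0,0,0.03,0,1],[0,0,0,0,1],[0,0,0,0,1]]])

```text
time_s: 18.05
position: [0.5572, 0.0555, 0.1644]
tcp_rot: [[0.984, -0.178, 0.001], [-0.178, -0.984, -0.0], [0.002, 0.0, -1.0]]
force: [3.4, -2.1, 0.9]
opening: 0.179
```

```bash
python3 - <<'E'
from h import *
s,r=wcam();print(s["position"],yaw(s),s["force"],s["moment"])
cv2.imwrite("pics/j_w.png",r["img"])
r=imaging.capture("side");cv2.imwrite("pics/j_s.png",cv2.resize(r["img"][120:250,260:380],None,fx=5,fy=4.6,interpolation=2)); print([(d["conf"],d["at"]) for d in mark_of("side","cartridge")])
E
```

```text
[0.55718149 0.05546552 0.16441137] -100.26389306161475 [ 3.37387748 -2.13118611  0.89072403] [-0.52338152 -0.58961343  0.20903709]
[(0.93, [0.626, -0.2451, 0.0023]), (0.87, [0.5615, -0.4075, -0.0022]), (0.69, [0.5572, 0.057, 0.0531]), (0.57, [0.5689, -0.0012, -0.0041]), (0.54, [0.5575, 0.055, 0.0599])]
```

View pics/j_s.png

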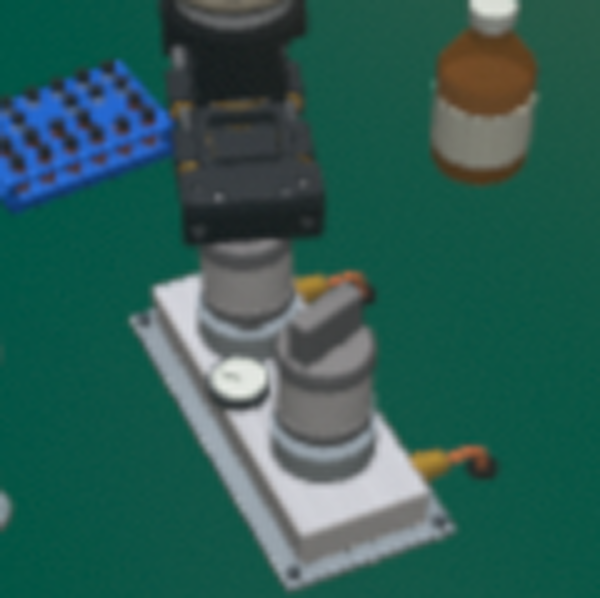

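Emit:
send_rows(plan=[[[0,0,0,0,0.4],[0,0,0,0,0.2],[0,0,0,0,0],[0,0,0,0,-0.2],[0,0,0,0,-0.4],[0,0,0,0,-0.4],[0,0,0,0,-0.4]]])

```text
time_s: 18.9
position: [0.5565, 0.0557, 0.1642]
tcp_rot: [[0.984, -0.178, -0.0], [-0.178, -0.984, 0.0], [-0.0, -0.0, -1.0]]
force: [0.1, 0.5, 0.7]
opening: 0.676
```

```bash
python3 - <<'E'
from h import *
s,r=wcam();print(s["position"],yaw(s),s["force"],s["moment"],s["opening"])
cv2.imwrite("pics/k_w.png",r["img"])
print([(d["conf"],d["at"]) for d in mark_of("wrist","bar_grip")])
E
```

```text
[0.55646981 0.05571388 0.16422434] -100.27154623314054 [0.06104195 0.52958743 0.65481217] [-0.07494133  0.17014187 -0.03725482] 0.675947307077684
[(0.76, [0.5623, 0.0566, 0.1651])]
```

View pics/k_w.png

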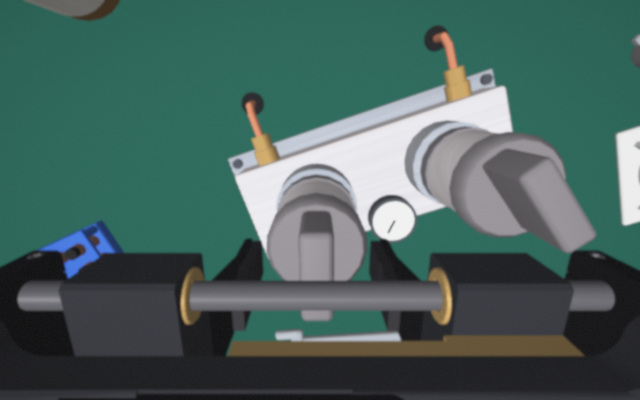

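Emit:
send_rows(plan=[[[0,0,0.2,0,-0.4],[0,0,0.6,0,-0.4],[0,0,1,0,-0.4],[0,0,1,0,-0.4],[0,0,1,0,-0.4],[0,0,1,0,-0.4],[0,0,0,0,-0.4],[0,0,0,0,-0.4]]])

```text
time_s: 19.8
position: [0.5566, 0.0557, 0.3091]
tcp_rot: [[0.984, -0.178, 0.002], [-0.178, -0.984, -0.0], [0.002, -0.0, -1.0]]
force: [0.1, -0.6, -1.9]
opening: 0.701
```

```bash
python3 - <<'E'
from h import *
s,r=wcam();print(s["position"],yaw(s),s["force"],s["opening"],s["time_s"])
cv2.imwrite("pics/l_w.png",r["img"])
p=s["position"]
cv2.imwrite("pics/l_t.png",topdown(r,0.558,0.055,0.178))
print([(d["conf"],d["at"]) for d in mark_of("wrist","bar_grip")],[(d["conf"],d["at"]) for d in mark_of("wrist","cartridge")])
for c in ["side","top"]:
  r=imaging.capture(c);cv2.imwrite(f"pics/l_{c}.png",cv2.resize(r["img"][140:250,260:380],None,fx=5,fy=5,interpolation=2))
  for t in ["cartridge","bar_grip","vial_rack","solvent_bottle","wrench"]: print(c,t,[(d["conf"],d["at"]) for d in mark_of(c,t) if d["at"][1]>-.1])
E
```

```text
[0.55658134 0.05568998 0.30911341] -100.26737706201413 [ 0.06408525 -0.57210092 -1.88272431] 0.7009388889670912 19.8
[(0.88, [0.6258, -0.2499, 0.0934]), (0.6, [0.5635, 0.053, 0.1674])] [(0.91, [0.5572, 0.056, 0.0507]), (0.74, [0.6253, -0.2455, -0.0016]), (0.26, [0.7683, 0.2134, -0.0031])]
side cartridge []
side bar_grip [(0.79, [0.5593, 0.0555, 0.1678])]
side vial_rack [(0.68, [0.4906, 0.2987, 0.004])]
side solvent_bottle [(0.85, [0.7728, 0.2126, 0.0018]), (0.65, [0.5656, 0.0004, -0.0047]), (0.4, [0.5576, 0.0557, 0.1673])]
side wrench [(0.63, [0.3803, 0.0425, 0.0003]), (0.2, [0.561, 0.0505, 0.0575])]
top cartridge [(0.74, [0.5592, 0.0597, 0.0506])]
top bar_grip [(0.74, [0.5575, 0.054, 0.1663])]
top vial_rack []
top solvent_bottle []
top wrench [(0.71, [0.3749, 0.0451, 0.0011])]
```

View pics/l_t.png

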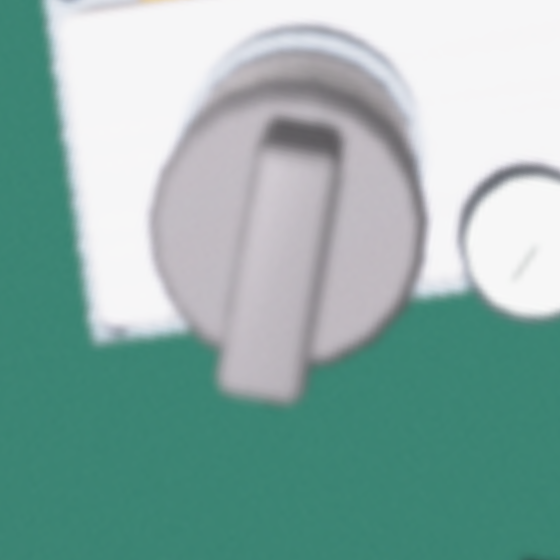

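View pics/l_side.png

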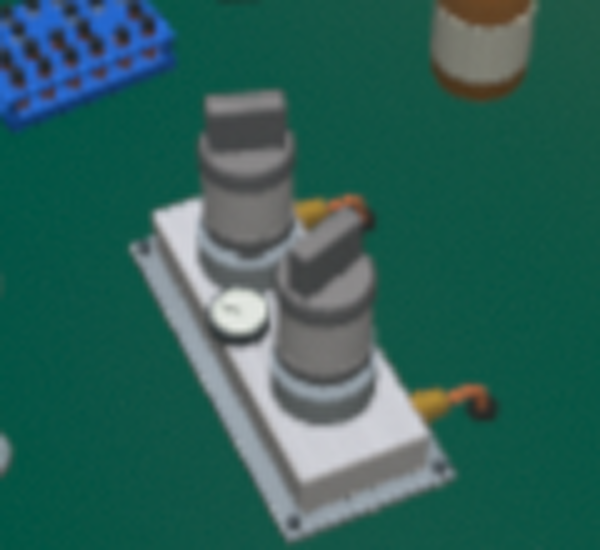

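```bash
python3 - <<'E'
from rig import bot
print(bot.hand_in())
E
```

```text
the job is handed in; nothing more can be done
None
```

I took the larger grey cartridge out of its stand and fitted it in the empty socket. The slots lay at about 78° in world axes. The lugs entered without resistance and I pushed in to about 24.6 mm. I turned it clockwise until the twist rose to about 0.48 N m, at a gripper turn of about 90°. I then backed off just over 1°, let it rise into the pockets, opened the gripper and withdrew before handing in at about 20 s. The hand-in gives no verdict.

**What the last checks showed:**
- **Height:** the four bar-grip estimates after release were 0.165 to 0.168 m, against 0.166 m expected when locked. Spread over that range, they don't pin the depth to within the judged 18–21.8 mm.
- **Angle and stance:** the bar stayed about 88° past the slots. The cartridge looks upright beside the neighbouring one in the side picture.
- **Forces:** the force readings at the ends of moves stayed under 10 N.
- **Other objects:** the bottle and rack did not move noticeably in the side view. The wrench estimates varied by up to about 9 mm between the two cameras, but only 4 mm in the top view before and after. The arm never came near it.

**What disagreed or was missed:**
- **Position estimates:** they scattered by up to about 5 mm sideways between cameras, more than the 4 mm tolerance. I relied on the 1 mm fit of the spigot in the bore instead.
- **Lift side load:** a side force of about 3.4 N built up during the last rise while still gripped. It vanished on release.
- **Final detections:** the side view did not detect the fitted cartridge itself (only its bar grip), and the top view missed the rack and bottle.
- **Valve:** I could not read the valve's travel directly. That it is held open is inferred from the cartridge's height.

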